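# Fetch the tape measure from behind the adhesives

## Robot

A 6-joint arm with a two-finger parallel gripper is mounted at the origin on the work surface. World frame = base frame: x ahead of the robot, y to its left, z up, the work surface at z = 0. Lengths are in m, angles in degrees, forces in N, time in s.
With the tool pointing down it reaches from about 0.375 to 0.9 m from the base axis. Payload 3.1 kg.
Tool frame: the origin (TCP) lies at the very end of the fingers, on their centre line; the grasp point (between the pads) lies 19 mm behind it; z points along the fingers, y is the direction in which the jaws open and shut (so a half turn about z gives the same grasp; the last joint's range is limited). The gripper opens to 87 mm and grips with 3 to 60 N. Pads are 19 mm wide; open, the fingers measure 117 mm over their backs; the gripper's body (75 mm by 190 mm) begins 51 mm behind the grasp point.
Start: joints at [61.392, 30.224, 82.088, -0, 67.689, -10.227], TCP at [0.197, 0.593, 0.223] pointing down, gripper open.
Joint ranges: [-176.69, 176.69], [-43.24, 126.21], [12.49, 139.97], [-82, 262], [0, 151.66], [-163.58, 163.58]. Speed limits (degrees/s): [159.86, 159.86, 180, 180, 180, 180].

## Interface

Orientations are given as a 3x3 rotation matrix whose columns are the frame's x, y, z axes.
In Python, from rig import readout, capture, camera_model, bot, spot_in, regions_of gives the robot as it stands.
- The arm moves only by the tool send_rows, never from a script. Its argument "moves" is a list that holds one entry, the list of rows, each a list of 7 numbers: the turn, a rotation vector about the tool's x, y, z in degrees, then the shift along the tool's x, y, z in cm, then the opening, from -1 (shut) to 1 (fully open). A call has exactly 5 rows; each row shifts and turns the commanded pose from where the row before left it, along the tool's axes as they then stand; what a row does not reach is not made up. A row lasts 1/10 s, in which the tool goes at most 50 mm and 8.59 degrees, less where a joint would pass 70% of its speed; a pose out of reach is approached as far as the arm can. A call with a gripper value outside its range is refused whole. The fingers move at their own pace and stop on an object; the grip force is fixed at half the most. Time passes only in rows, so rows that do not move let the fingers close, or fill a call up. It gives the time, the measured TCP pose, the force and the opening at its end, in the units of the state.
- readout.read_state(): the state, without advancing time (a new reading comes with each control period).
- capture(name): name is "side" or "top" or "wrist"; returns the picture (384x512x3 uint8, blue, green, red); there is no depth.
- camera_model(name): a dict with "camera_matrix" (3x3 intrinsics, pixels), "pose" (4x4, takes a point from camera to world coordinates). Camera axes: x right, y up, looking along -z (the intrinsics and any distortion apply to the point x, -y, -z); pixel columns grow to the right and rows downward; lengths in m; the calibration is good to about 2 mm. A picture is of the moment at which its call begins: read the wrist's pose just before it. camera_model takes no time and is no camera call; for the wrist camera it gives the pose at the moment of the call.
- bot.hand_in(): hands the job in, once; it reports no verdict.
Trained networks look in the newest picture that a camera, given by its name, has taken for a name from the list of things; names that differ only in an ending like _2 or _b are one class to them, and where a whole thing is asked for, a point or a joint stands for the part that bears it (a point fixed in the world has none). Each returns a list of dicts, best first, with "p" (0 to 1); they miss things now and then, are a little off and sometimes report something else, mostly with a low value. They report only what shows in the picture. A call takes as long as a camera call.
- spot_in(camera, thing): "location" ([x, y, z] in m, in world coordinates, good to about 4 mm: the middle of the surface that is visible of it).
- regions_of(camera, thing): "mask" (384x512 bool, what is visible of it).
The state is a dict: "time_s": time; "joint_positions": joint angles; "qvel": joint speeds; "tau": joint torques, N m; "position": TCP position; "tcp_rot": TCP orientation; "force": force on the tool from outside, world axes, zero at the start; "moment": the same for the moment, N m; "opening": opening from 0.0 (shut) to 1.0 (fully open).
Only numpy, scipy, OpenCV 4.12 (cv2) and the standard library are available. Lean on these libraries where they do the work, as an engineer would, in place of code of your own. Each camera call takes 0.05 s, during which the arm holds its last target. There are 200 camera calls.

## Task

The tape measure stands at the back of the plywood adhesive caddy, hemmed in by the squeeze bottle, the tin and the spray can. Move those three over into the grey drip tray so that all of them stand there, take the tape measure out and stand it upright in the middle of the blue sheet, then put each container back standing centred on its own outline in the caddy, with the tin square to its rectangle; keep the containers upright all the time and leave the discs, the masking tape and the pliers where they lie.

Things in the scene. Friction and masses are not known exactly. Their poses are not given: they have to be found in the camera images.
- bottle_mid (a point): White round squeeze bottle with a cone nozzle, upright, 64 mm diameter, 160 mm tall; about 0.3 kg. This point is on its axis 80 mm above its underside, z up. Body up to 88 mm, sloping shoulder to 100 mm, then a black screw collar of 30 mm diameter from 105 to 138 mm above the underside (the place to grip from above), then the thin nozzle.
- tin_mid (a point): Rectangular metal tin with a paper label, 50 mm along its x, 66 mm along its y, upright, 134 mm tall; about 0.4 kg. This point is on its axis 67 mm above its underside, z up. Flat top at 100 mm, black round screw cap of 32 mm diameter from 104 to 134 mm (the place to grip from above).
- can_mid (a point): Grey and white spray can, upright, 56 mm diameter, 158 mm tall; about 0.3 kg. This point is on its axis 79 mm above its underside, z up. Body up to 112 mm, shoulder to 122 mm, then a white straight cap of 40 mm diameter from 122 to 158 mm (the place to grip from above).
- tape_mid (a point): Yellow and black pocket tape measure standing on its narrow base: 60 mm along its x (mouth at +x), 32 mm thick along its y (flat parallel sides, the place to grip), 58 mm tall; about 0.2 kg. This point is its centre, 29 mm above its underside, z up. It starts among the three containers, with only about 8 to 18 mm to each of them; behind it is the caddy's back wall, 40 mm tall.
- bottle_place: The squeeze bottle's outline: black ring of 78 mm outer diameter marked on the caddy floor, under the bottle at the start. Origin at its centre, on the caddy floor, 4 mm above the table. The caddy is a fixed plywood tray 170 by 210 mm with 14 mm walls (40 mm at the back); which outline is in front and which at either side varies.
- tin_place: The tin's outline: black rectangle 64 mm along its x, 80 mm along its y, marked on the caddy floor, under the tin at the start. Origin at its centre, 4 mm above the table. The tin's x belongs along this x, either way round.
- can_place: The spray can's outline: black ring of 70 mm outer diameter marked on the caddy floor, under the can at the start. Origin at its centre, 4 mm above the table.
- drip_tray: Grey square plastic drip tray, fixed, 210 by 210 mm along its x and y (202 mm inside), floor 3 mm above the table, rim 12 mm above the table, empty; to the left or the right of the caddy. Origin at its centre on the table.
- sheet: Flat plastic sheet with blue film, fixed, 160 mm along its x, 200 mm along its y, top 5 mm above the table; on the side of the caddy opposite to the drip tray. Origin at its centre on the table.
- discs: Bystander: stack of blue toothed plastic discs, 150 mm across, 10 mm tall, beyond the caddy; origin at the centre of its underside. Leave it alone.
- masking_roll: Bystander: roll of masking tape lying flat, 104 mm across, 24 mm tall, far left; origin at the centre of its underside. Leave it alone.
- pliers: Bystander: pliers with blue handles lying flat, 165 mm long along x, 18 mm tall, far right; origin under the middle. Leave it alone.

How it is judged:
By the outcome, as a careful person would: the job done as asked, in the order asked, and still so for the second after the job is handed in, with the robot touching nothing.
It also fails if it takes over 138 s, if anything falls off the work surface, if the arm or the gripper's body presses on something with over 40 N, if the wrist force passes 120 N, or if a joint passes its speed limit or range.

## Working session

There is one attempt and no reset: what is moved stays moved. The work goes in short steps, Python scripts to look and compute and a tool call to move; the robot and the scene stay as the last step left them, time stands still between calls to the robot, and variables do not carry over. Pictures are saved under pics/ and viewed, about 12 in all and at most 16, crops included, and the job is handed in when it is done.

Besides the shell and the picture viewer there is one more tool, called after "Emit:" as name(argument=value, ...) on one line, values as JSON. send_rows: Moves the arm, as the interface text tells. Its arguments: {"type":"object","properties":{"moves":{"type":"array","items":{"type":"array","items":{"type":"array","items":{"type":"number"}}}}},"required":["moves"]}

```bash
ls; mkdir -p pics; python3 - <<'E'
from rig import readout,capture,camera_model,spot_in
import cv2,numpy as np
s=readout.read_state();print(s['time_s'],s['position'],np.round(s['tcp_rot'],3).tolist(),s['opening'],s['force'])
for c in ['top','side']:
    cv2.imwrite(f'pics/{c}0.png',capture(c))
    for n in ['bottle_mid','tin_mid','can_mid','tape_mid','drip_tray','sheet','bottle_place','tin_place','can_place']:
        r=spot_in(c,n);print(c,n,[(np.round(q['location'],3).tolist(),round(q['p'],2)) for q in r[:2]])
E
```

```text
pics
0.0 [0.19669794 0.59245695 0.2215752 ] [[-0.949, 0.315, -0.001], [0.315, 0.949, -0.002], [0.0, -0.002, -1.0]] 0.9996458966949103 [-0.30387947 -0.52065276 -0.20494024]
top bottle_mid [([0.471, 0.018, 0.094], 0.78), ([0.54, 0.013, 0.057], 0.19)]
top tin_mid []
top can_mid [([0.538, 0.074, 0.161], 0.73)]
top tape_mid [([0.538, 0.013, 0.059], 0.61)]
top drip_tray [([0.492, -0.311, 0.005], 0.85)]
top sheet [([0.445, 0.291, 0.002], 0.73)]
top bottle_place [([0.49, 0.026, -0.001], 0.49)]
top tin_place []
top can_place [([0.516, 0.058, 0.006], 0.63)]
side bottle_mid [([0.473, 0.041, 0.089], 0.75), ([0.537, 0.095, 0.002], 0.22)]
side tin_mid [([0.542, -0.026, 0.104], 0.77), ([0.569, 0.02, 0.025], 0.45)]
side can_mid [([0.544, 0.096, 0.107], 0.63)]
side tape_mid [([0.57, 0.022, 0.023], 0.5)]
side drip_tray [([0.495, -0.298, 0.0], 0.66)]
side sheet [([0.443, 0.305, 0.003], 0.89)]
side bottle_place []
side tin_place [([0.538, 0.096, 0.003], 0.32)]
side can_place [([0.537, 0.097, 0.005], 0.55)]
```

View pics/top0.png

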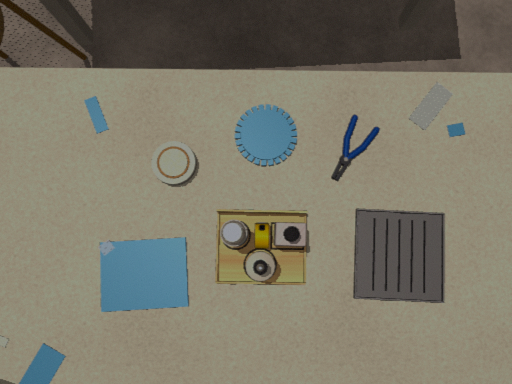

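View pics/side0.png

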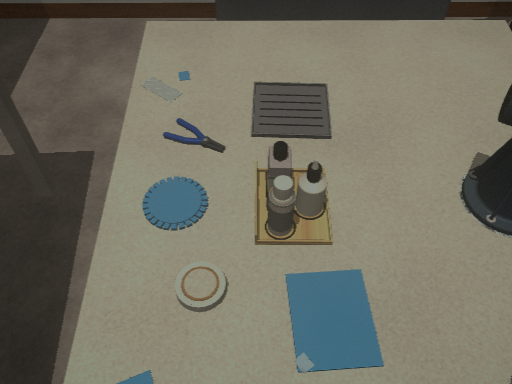

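The top view shows the caddy near (262,247), with the bottle in front (260,266), the can back left (235,235), the tin back right (291,235) and the tape at (263,235). The tray is at right (399,255) and the sheet at left (144,274). The side view agrees. Next I'll write helpers and measure.

```bash
cat > h.py <<'E'
from rig import readout,capture,camera_model,spot_in,regions_of,bot
import cv2,numpy as np
from scipy.spatial.transform import Rotation as R
def px2w(cm,uv,z):
    K=np.array(cm['camera_matrix']);P=np.array(cm['pose'])
    d=np.linalg.inv(K)@np.array([uv[0],uv[1],1.]);d=P[:3,:3]@np.array([d[0],-d[1],-d[2]])
    return P[:3,3]+d*(z-P[2,3])/d[2]
def w2px(cm,p):
    K=np.array(cm['camera_matrix']);P=np.array(cm['pose'])
    c=P[:3,:3].T@(np.asarray(p)-P[:3,3]);q=K@np.array([c[0],-c[1],-c[2]]);return q[:2]/q[2]
def st():
    s=readout.read_state();T=np.array(s['tcp_rot']);yaw=np.degrees(np.arctan2(T[1,1],T[0,1]))
    print('t',round(s['time_s'],2),'pos',np.round(s['position'],4),'jawyaw',round(yaw,1),'tilt',np.round(T[:2,2],3),'op',round(s['opening'],3),'F',np.round(s['force'],1),'q6',round(s['joint_positions'][5],1));return s
def rel(target,jaw=None,s=None):
    """shift in tool axes (cm), and turn about tool z (deg) to target; turn taken before shift -> shift in the turned axes"""
    s=s or readout.read_state();T=np.array(s['tcp_rot']);
    print('shift now-axes cm',np.round(T.T@(np.array(target)-s['position'])*100,2))
    if jaw is not None:
        y=np.array([np.cos(np.radians(jaw)),np.sin(np.radians(jaw)),0]);z=np.array([0,0,-1.]);G=np.c_[np.cross(y,z),y,z]
        print('turn',np.round(R.from_matrix(T.T@G).as_rotvec(degrees=True),2),'shift in goal axes cm',np.round(G.T@(np.array(target)-s['position'])*100,2))
E
python3 - <<'E'
from h import *
cm=camera_model('top');capture('top');print(np.round(cm['pose'],3).tolist())
for n,uv,z in [('caddyFL',(217,284),.014),('caddyFR',(306,284),.014),('BL',(218,210),.04),('BR',(307,210),.04),
 ('bottle nozz',(262,268),.164),('tin cap',(291.5,234),.138),('can cap',(235,232),.162),('tape',(263,235),.062),
 ('trTL',(356,209),.012),('trTR',(444,212),.012),('trBL',(354,299),.012),('trBR',(442,301),.012),
 ('shTL',(100,241),.005),('shTR',(186,237),.005),('shBL',(102,311),.005),('shBR',(188,306),.005)]:
    print(n,np.round(px2w(cm,uv,z)[:2],3))
for n in ['can_mid','bottle_mid','tape_mid','sheet','drip_tray']:
    r=regions_of('top',n)
    if r:
        m=r[0]['mask'];ys,xs=np.nonzero(m);print(n,r[0]['p'],m.sum(),xs.mean(),ys.mean(),xs.min(),xs.max(),ys.min(),ys.max(),cv2.minAreaRect(np.c_[xs,ys].astype(np.float32)))
st(); rel([.50,.02,.33],90)
wc=camera_model('wrist');s=readout.read_state();T=np.array(s['tcp_rot']);P=np.array(wc['pose']);print('cam in tcp',np.round(T.T@(P[:3,3]-s['position']),3),np.round(T.T@P[:3,:3],2).tolist(),wc['camera_matrix'])
E
```

```text
[[0.003, 0.994, -0.109, 0.513], [-1.0, 0.005, 0.016, 0.02], [0.017, 0.109, 0.994, 1.002], [0.0, 0.0, 0.0, 1.0]]
caddyFL [0.425 0.119]
caddyFR [ 0.425 -0.087]
BL [0.594 0.116]
BR [ 0.595 -0.088]
bottle nozz [0.469 0.016]
tin cap [ 0.537 -0.044]
can cap [0.54 0.07]
tape [0.537 0.013]
trTL [ 0.6   -0.207]
trTR [ 0.594 -0.417]
trBL [ 0.391 -0.198]
trBR [ 0.387 -0.403]
shTL [0.523 0.395]
shTR [0.533 0.194]
shBL [0.362 0.383]
shBR [0.374 0.186]
can_mid 0.84 587 233.19420783645657 232.65928449744465 220 246 219 246 ((233.0, 232.5), (27.0, 26.0), 90.0)
bottle_mid 0.84 734 259.2452316076294 266.04632152588556 244 274 251 280 ((259.0, 265.5), (29.0, 30.0), 90.0)
sheet 0.96 6091 143.06156624527992 273.8670169101954 98 187 237 311 ((143.17263793945312, 274.03399658203125), (71.06330108642578, 88.73331451416016), 87.64669799804688)
drip_tray 0.92 8144 398.792362475442 255.41674852652258 353 444 209 302 ((399.2909851074219, 255.06175231933594), (91.63519287109375, 91.49735260009766), 1.9749339818954468)
t 1.3 pos [0.197  0.5931 0.2225] jawyaw 71.6 tilt [-0. -0.] op 0.997 F [-0.8 -0.7 -0.3] q6 -10.2
shift now-axes cm [-46.82 -44.83 -10.74]
turn [ -0.     0.   -18.38] shift in goal axes cm [-30.3  -57.31 -10.75]
cam in tcp [ 0.068  0.001 -0.163] [[-0.0, 0.97, 0.25], [1.0, 0.0, -0.0], [-0.0, 0.25, -0.97]] [[270.79329145   0.         252.36157393]
 [  0.         270.79329145 189.74986857]
 [  0.           0.           1.        ]]
```

Emit:
send_rows(moves=[[[0,0,-6.13,0,0,-3.6,1],[0,0,-6.13,0,0,-3.6,1],[0,0,-6.12,0,0,-3.55,1],[0,0,0,-1.87,-4.41,0,1],[0,0,0,-1.87,-4.41,0,1]]])

```text
time_s: 1.8
position: [0.2349, 0.5052, 0.3315]
tcp_rot: [[-1.0, -0.003, 0.003], [-0.003, 1.0, 0.003], [-0.003, 0.003, -1.0]]
force: [1.1, -0.0, -0.8]
opening: 1.002
```

Emit:
send_rows(moves=[[[0,0,0,-1.87,-4.41,0,1],[0,0,0,-1.87,-4.41,0,1],[0,0,0,-1.87,-4.41,0,1],[0,0,0,-1.87,-4.41,0,1],[0,0,0,-1.87,-4.41,0,1]]])

```text
time_s: 2.3
position: [0.3283, 0.2827, 0.3303]
tcp_rot: [[-1.0, -0.001, 0.001], [-0.001, 1.0, 0.0], [-0.001, 0.0, -1.0]]
force: [1.6, 0.7, 0.4]
opening: 1.0
```

Emit:
send_rows(moves=[[[0,0,0,-1.87,-4.41,0,1],[0,0,0,-1.87,-4.41,0,1],[0,0,0,-1.87,-4.41,0,1],[0,0,0,-1.87,-4.41,0,1],[0,0,0,-1.87,-4.41,0,1]]])

```text
time_s: 2.8
position: [0.4219, 0.062, 0.3305]
tcp_rot: [[-1.0, 0.0, 0.001], [0.0, 1.0, 0.0], [-0.001, 0.0, -1.0]]
force: [0.6, 0.3, 0.4]
opening: 1.0
```

Emit:
send_rows(moves=[[[0,0,0,-1.87,-4.41,0,1],[0,0,0,0,0,0,1],[0,0,0,0,0,0,1],[0,0,0,0,0,0,1],[0,0,0,0,0,0,1]]])

```text
time_s: 3.3
position: [0.4394, 0.0212, 0.33]
tcp_rot: [[-1.0, -0.002, -0.0], [-0.002, 1.0, 0.0], [0.0, 0.0, -1.0]]
force: [0.3, -0.1, -0.4]
opening: 1.002
```

```bash
python3 - <<'E'
from h import *
s=st();cm=camera_model('wrist');im=capture('wrist');cv2.imwrite('pics/w1.png',im)
for n in ['bottle_mid','tin_mid','can_mid','tape_mid','bottle_place','tin_place','can_place']:
    r=spot_in('wrist',n);print(n,[(np.round(q['location'],3).tolist(),round(q['p'],2)) for q in r[:2]])
for n,p in [('bot',(.469,.016,.164)),('tincap',(.537,-.044,.138)),('can',(.54,.07,.162)),('tape',(.537,.013,.062))]: print(n,np.round(w2px(cm,p)))
E
```

```text
t 3.3 pos [0.4394 0.0212 0.33  ] jawyaw 90.1 tilt [-0.  0.] op 1.002 F [ 0.3 -0.1 -0.4] q6 -102.0
bottle_mid [([0.458, 0.021, 0.099], 0.77)]
tin_mid [([0.522, -0.041, 0.104], 0.83), ([0.706, -0.173, 0.011], 0.44)]
can_mid [([0.519, 0.07, 0.108], 0.93), ([0.457, 0.019, 0.097], 0.44)]
tape_mid [([0.534, 0.012, 0.063], 0.68)]
bottle_place [([0.446, 0.023, 0.001], 0.51), ([0.521, -0.039, 0.103], 0.4)]
tin_place [([0.514, -0.032, 0.003], 0.49)]
can_place [([0.515, 0.079, 0.002], 0.75)]
bot [248. 199.]
tincap [206. 239.]
can [288. 249.]
tape [247. 220.]
```

View pics/w1.png

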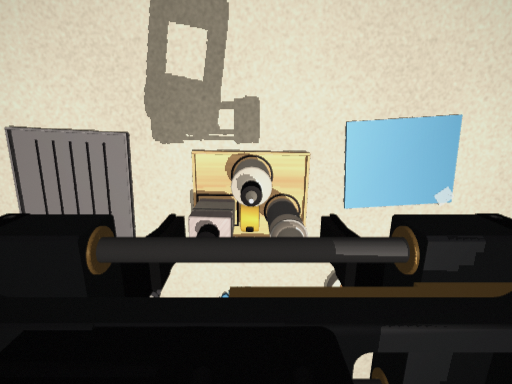

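The wrist view shows the nozzle tip at about (252,200), the tin cap at (207,230) and the can cap at (289,230), the last two partly hidden by the gripper. One zoomed composite should refine these.

```bash
python3 - <<'E'
from h import *
cm=camera_model('top');w=camera_model('wrist')
a=cv2.imread('pics/top0.png')[200:300,205:320];b=cv2.imread('pics/w1.png')[145:245,180:320]
print(px2w(cm,(259.2,266),.092)[:2],px2w(cm,(233.2,232.6),.155)[:2],px2w(w,(252,200),.164)[:2])
z=np.vstack if 0 else np.hstack
cv2.imwrite('pics/z.png',np.hstack([cv2.resize(i,None,fx=3.1,fy=3.1,interpolation=cv2.INTER_CUBIC) for i in (a,b)]))
E
```

```text
[0.4697328  0.02144414] [0.53881067 0.07382585] [0.47123366 0.02022871]
```

View pics/z.png

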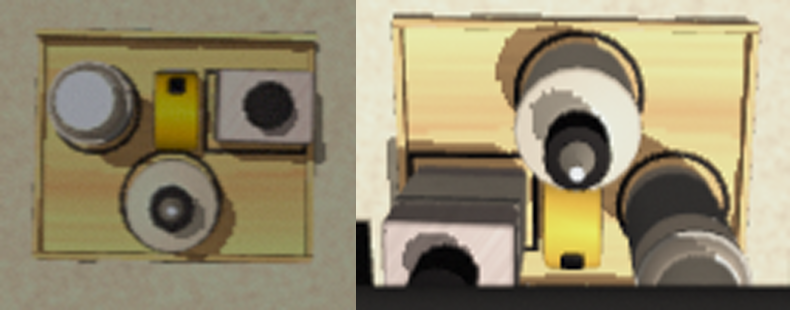

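Emit:
send_rows(moves=[[[0,0,0,-3.06,-0.07,0,0.4],[0,0,0,0,0,2.5,0.4],[0,0,0,0,0,4.0,0.4],[0,0,0,0,0,4.0,0.4],[0,0,0,0,0,4.0,0.4]]])

```text
time_s: 4.2
position: [0.4711, 0.0191, 0.184]
tcp_rot: [[-1.0, -0.0, 0.002], [-0.0, 1.0, -0.0], [-0.002, -0.0, -1.0]]
force: [0.9, 0.1, -0.4]
opening: 0.719
```

Emit:
send_rows(moves=[[[0,0,0,0,0,3.2,0.4],[0,0,0,0,0,2.5,0.4],[0,0,0,0,0,1.5,0.4],[0,0,0,0,0,0,0.4],[0,0,0,0,0,0,0.4]]])

```text
time_s: 4.7
position: [0.4711, 0.019, 0.1132]
tcp_rot: [[-1.0, 0.0, -0.0], [0.0, 1.0, 0.0], [0.0, 0.0, -1.0]]
force: [0.8, 0.2, 0.8]
opening: 0.7
```

Emit:
send_rows(moves=[[[0,0,0,0,0,0,-1],[0,0,0,0,0,0,-1],[0,0,0,0,0,0,-1],[0,0,0,0,0,0,-1],[0,0,0,0,0,0,-1]]])

```text
time_s: 5.2
position: [0.4709, 0.0191, 0.1134]
tcp_rot: [[-1.0, 0.0, 0.001], [0.0, 1.0, -0.0], [-0.001, -0.0, -1.0]]
force: [-0.0, 1.4, 2.7]
opening: 0.334
```

```bash
python3 - <<'E'
from h import *
st();cm=camera_model('top')
print(px2w(cm,(232.1,231.6),.162)[:2],px2w(cm,(292.1,233.5),.138)[:2],px2w(cm,(260.5,267.7),.164)[:2])
E
```

```text
t 5.2 pos [0.4709 0.0191 0.1134] jawyaw 90.0 tilt [ 0.001 -0.   ] op 0.334 F [-0.   1.4  2.7] q6 -101.3
[0.54057281 0.07559322] [ 0.53793331 -0.04566439] [0.46985838 0.01879505]
```

Emit:
send_rows(moves=[[[0,0,0,0,0,-1,-1],[0,0,0,0,0,-3,-1],[0,0,0,0,0,-2,-1],[0,0,0,0,-1.5,0,-1],[0,0,0,0,-3,0,-1]]])

```text
time_s: 5.7
position: [0.4706, -0.0249, 0.1743]
tcp_rot: [[-1.0, -0.003, 0.001], [-0.003, 1.0, 0.0], [-0.001, 0.0, -1.0]]
force: [-0.4, -0.3, -2.4]
opening: 0.334
```

Emit:
send_rows(moves=[[[0,0,0,0.4,-4,0,-1],[0,0,0,0.4,-4,0,-1],[0,0,0,0.4,-4,0,-1],[0,0,0,0.4,-4,0,-1],[0,0,0,0.4,-4,0,-1]]])

```text
time_s: 6.2
position: [0.45, -0.2273, 0.1734]
tcp_rot: [[-1.0, 0.0, -0.0], [0.0, 1.0, 0.0], [0.0, 0.0, -1.0]]
force: [0.5, 0.4, -2.6]
opening: 0.337
```

Emit:
send_rows(moves=[[[0,0,0,0.4,-4,0,-1],[0,0,0,0,-4,0,-1],[0,0,0,0,-3,0,-1],[0,0,0,0,-1.5,0,-1],[0,0,0,0,-0.4,0,-1]]])

```text
time_s: 6.7
position: [0.4465, -0.3561, 0.1731]
tcp_rot: [[-1.0, 0.002, 0.0], [0.002, 1.0, -0.0], [-0.0, -0.0, -1.0]]
force: [0.5, -0.2, -2.2]
opening: 0.335
```

Emit:
send_rows(moves=[[[0,0,0,0,0,0,-1],[0,0,0,0,0,2,-1],[0,0,0,0,0,2.5,-1],[0,0,0,0,0,1,-1],[0,0,0,0,0,0,-1]]])

```text
time_s: 7.2
position: [0.4459, -0.3521, 0.1166]
tcp_rot: [[-1.0, -0.002, -0.003], [-0.002, 1.0, 0.004], [0.003, 0.004, -1.0]]
force: [-0.2, 0.8, -1.8]
opening: 0.338
```

Emit:
send_rows(moves=[[[0,0,0,0,0,0.3,-1],[0,0,0,0,0,0.15,-1],[0,0,0,0,0,0,-1],[0,0,0,0,0,0,0.4],[0,0,0,0,0,0,0.4]]])

```text
time_s: 7.7
position: [0.4471, -0.3555, 0.1144]
tcp_rot: [[-1.0, 0.0, 0.001], [0.0, 1.0, -0.001], [-0.001, -0.001, -1.0]]
force: [0.7, -1.0, -0.4]
opening: 0.442
```

Emit:
send_rows(moves=[[[0,0,0,0,0,0,0.4],[0,0,0,0,0,-1,0.4],[0,0,0,0,0,-3,0.4],[0,0,0,0,0,-4,0.4],[0,0,0,0,0,-4,0.4]]])

```text
time_s: 8.2
position: [0.4465, -0.3547, 0.2353]
tcp_rot: [[-1.0, 0.0, -0.0], [0.0, 1.0, 0.0], [0.0, 0.0, -1.0]]
force: [0.3, -1.1, -0.1]
opening: 0.7
```

Emit:
send_rows(moves=[[[0,0,0,-0.9,4.3,0,0.6],[0,0,0,-0.9,4.3,0,0.6],[0,0,0,-0.9,4.3,0,0.6],[0,0,0,-0.9,4.3,0,0.6],[0,0,0,-0.9,4.3,0,0.6]]])

```text
time_s: 8.7
position: [0.492, -0.1384, 0.2346]
tcp_rot: [[-1.0, 0.001, 0.001], [0.001, 1.0, -0.001], [-0.001, -0.001, -1.0]]
force: [0.9, -0.3, -0.1]
opening: 0.8
```

Emit:
send_rows(moves=[[[0,0,0,-0.9,4.3,0,0.6],[0,0,0,-0.9,4.3,0,0.6],[0,0,0,-0.9,4.3,0,0.6],[0,0,0,-0.9,4.3,0,0.6],[0,0,0,-0.9,4.3,0,0.6]]])

```text
time_s: 9.2
position: [0.537, 0.0769, 0.2346]
tcp_rot: [[-1.0, 0.0, 0.001], [0.0, 1.0, -0.0], [-0.001, -0.0, -1.0]]
force: [0.7, 0.2, -0.3]
opening: 0.804
```

```bash
python3 - <<'E'
from h import *
s=st();rel([.5406,.0756,.130],90)
im=capture('top');cv2.imwrite('pics/t2.png',im)
cv2.imwrite('pics/t2z.png',cv2.resize(im[190:320,200:460],None,fx=3,fy=3,interpolation=cv2.INTER_CUBIC))
E
```

```text
t 9.2 pos [0.537  0.0769 0.2346] jawyaw 90.0 tilt [ 0.001 -0.   ] op 0.804 F [ 0.7  0.2 -0.3] q6 -93.7
shift now-axes cm [-0.34 -0.13 10.46]
turn [-0.01  0.08 -0.  ] shift in goal axes cm [-0.36 -0.13 10.46]
```

View pics/t2z.png

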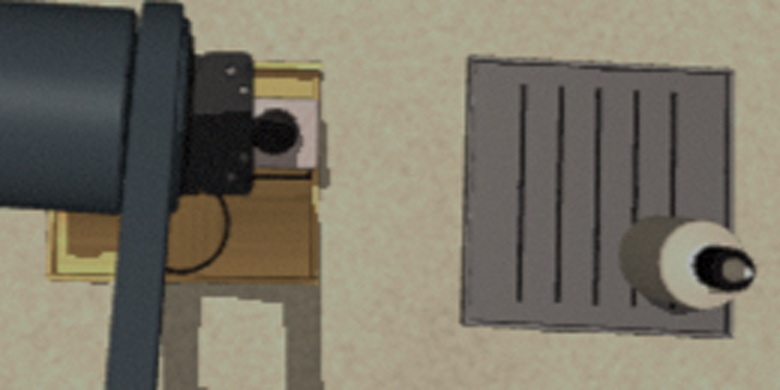

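The bottle stands upright in the tray's front right; its lean in the picture fits perspective. The caddy's front ring is now free. Now the can.

Emit:
send_rows(moves=[[[0,0,0,-0.36,-0.13,1.0,0.6],[0,0,0,0,0,3,0.6],[0,0,0,0,0,3.5,0.6],[0,0,0,0,0,2,0.6],[0,0,0,0,0,1,0.6]]])

```text
time_s: 9.75
position: [0.5389, 0.0725, 0.1265]
tcp_rot: [[-1.0, 0.002, -0.004], [0.002, 1.0, -0.0], [0.004, -0.0, -1.0]]
force: [-1.0, -0.1, -0.3]
opening: 0.799
```

Emit:
send_rows(moves=[[[0,0,0,0,0,0,0.6],[0,0,0,0,0,0,-1],[0,0,0,0,0,0,-1],[0,0,0,0,0,0,-1],[0,0,0,0,0,0,-1]]])

```text
time_s: 10.25
position: [0.5408, 0.0738, 0.1294]
tcp_rot: [[-1.0, -0.0, 0.002], [-0.0, 1.0, -0.0], [-0.002, -0.0, -1.0]]
force: [0.2, 0.2, -0.2]
opening: 0.523
```

Emit:
send_rows(moves=[[[0,0,0,0,0,0,-1],[0,0,0,0,0,0,-1],[0,0,0,0,0,-1,-1],[0,0,0,0,0,-2,-1],[0,0,0,0,0,-3,-1]]])

```text
time_s: 10.75
position: [0.5384, 0.0738, 0.1877]
tcp_rot: [[-1.0, -0.0, -0.006], [-0.0, 1.0, 0.0], [0.006, 0.0, -1.0]]
force: [-0.6, 0.2, -2.6]
opening: 0.45
```

Emit:
send_rows(moves=[[[0,0,0,0,0,-3.5,-1],[0,0,0,0,0,-4,-1],[0,0,0,0,0,-2.5,-1],[0,0,0,0,-2,0,-1],[0,0,0,0,-4,0,-1]]])

```text
time_s: 11.25
position: [0.5401, 0.0153, 0.29]
tcp_rot: [[-1.0, -0.004, 0.002], [-0.004, 1.0, 0.001], [-0.002, 0.001, -1.0]]
force: [0.7, -0.4, -3.0]
opening: 0.455
```

Emit:
send_rows(moves=[[[0,0,0,0,-4.3,0,-1],[0,0,0,0,-4.3,0,-1],[0,0,0,0,-4.3,0,-1],[0,0,0,0,-4.3,0,-1],[0,0,0,0,-4.3,0,-1]]])

```text
time_s: 11.75
position: [0.5394, -0.2026, 0.2885]
tcp_rot: [[-1.0, 0.0, -0.001], [0.0, 1.0, 0.001], [0.001, 0.001, -1.0]]
force: [0.7, -0.2, -1.6]
opening: 0.453
```

Emit:
send_rows(moves=[[[0,0,0,0,-4.3,0,-1],[0,0,0,0,-4.3,0,-1],[0,0,0,0,-4,0,-1],[0,0,0,0,-2,0,-1],[0,0,0,0,-0.8,0,-1]]])

```text
time_s: 12.25
position: [0.5396, -0.3569, 0.288]
tcp_rot: [[-1.0, 0.002, -0.001], [0.002, 1.0, 0.001], [0.001, 0.001, -1.0]]
force: [-0.4, 0.5, -1.9]
opening: 0.446
```

Emit:
send_rows(moves=[[[0,0,0,0,0,3,-1],[0,0,0,0,0,4,-1],[0,0,0,0,0,4,-1],[0,0,0,0,0,3,-1],[0,0,0,0,0,1.5,-1]]])

```text
time_s: 12.75
position: [0.5388, -0.3516, 0.1304]
tcp_rot: [[-1.0, -0.001, -0.005], [-0.001, 1.0, 0.006], [0.005, 0.006, -1.0]]
force: [0.4, 0.2, -2.6]
opening: 0.454
```

Emit:
send_rows(moves=[[[0,0,0,0,0,0,-1],[0,0,0,0,0,0,-1],[0,0,0,0,0,0,-1],[0,0,0,0,0,0,-1],[0,0,0,0,0,0,-1]]])

```text
time_s: 13.25
position: [0.5409, -0.3557, 0.135]
tcp_rot: [[-1.0, 0.0, 0.002], [0.0, 1.0, -0.002], [-0.002, -0.002, -1.0]]
force: [-0.1, -0.3, -2.3]
opening: 0.45
```

Emit:
send_rows(moves=[[[0,0,0,0,0,0.4,-1],[0,0,0,0,0,0.2,-1],[0,0,0,0,0,0,-1],[0,0,0,0,0,0,0.6],[0,0,0,0,0,0,0.6]]])

```text
time_s: 13.75
position: [0.5404, -0.3554, 0.1276]
tcp_rot: [[-1.0, 0.0, 0.0], [0.0, 1.0, -0.0], [-0.0, -0.0, -1.0]]
force: [-0.6, -0.2, -0.3]
opening: 0.556
```

Emit:
send_rows(moves=[[[0,0,0,0,0,0,0.6],[0,0,0,0,0,-1,0.6],[0,0,0,0,0,-3,0.6],[0,0,0,0,0,-4,0.6],[0,0,0,0,0,-2.5,0.6]]])

```text
time_s: 14.25
position: [0.5413, -0.3561, 0.2361]
tcp_rot: [[-1.0, -0.0, 0.003], [-0.0, 1.0, -0.003], [-0.003, -0.003, -1.0]]
force: [-0.1, -0.7, 0.8]
opening: 0.798
```

Emit:
send_rows(moves=[[[0,0,0,0,3,0,0.6],[0,0,0,0,4,0,0.6],[0,0,0,0,4.3,0,0.6],[0,0,0,0,4.3,0,0.6],[0,0,0,0,4.3,0,0.6]]])

```text
time_s: 14.75
position: [0.5403, -0.1548, 0.2334]
tcp_rot: [[-1.0, 0.001, 0.001], [0.001, 1.0, -0.001], [-0.001, -0.001, -1.0]]
force: [-0.0, -0.6, 0.2]
opening: 0.801
```

Emit:
send_rows(moves=[[[0,0,0,0,4.3,0,0.4],[0,0,0,0,4,0,0.4],[0,0,0,0,2,0,0.4],[0,0,0,0,0.8,0,0.4],[0,0,0,0,0,0,0.4]]])

```text
time_s: 15.25
position: [0.5405, -0.0446, 0.2331]
tcp_rot: [[-1.0, -0.002, 0.001], [-0.002, 1.0, -0.001], [-0.001, -0.001, -1.0]]
force: [0.4, -0.4, 0.1]
opening: 0.702
```

```bash
python3 - <<'E'
from h import *
s=st();rel([.538,-.0455,.114],90);w=camera_model('wrist')
im=capture('top');b=capture('wrist');cv2.imwrite('pics/t3.png',im);cv2.imwrite('pics/w3.png',b)
cv2.imwrite('pics/c3.png',np.hstack([cv2.resize(im[190:320,200:460],None,fx=1.5,fy=1.5),cv2.resize(b,(394,296))[:195]]))
print(np.round([w2px(w,p) for p in [(.47,.0205,.004),(.54,.0745,.004),(.425,.119,.014)]]))
E
```

```text
t 15.25 pos [ 0.5405 -0.0446  0.2331] jawyaw 90.1 tilt [ 0.001 -0.001] op 0.702 F [ 0.4 -0.4  0.1] q6 -106.6
shift now-axes cm [ 0.26 -0.08 11.91]
turn [-0.03  0.05  0.11] shift in goal axes cm [ 0.25 -0.09 11.91]
[[299. 117.]
 [333. 167.]
 [376.  82.]]
```

View pics/c3.png

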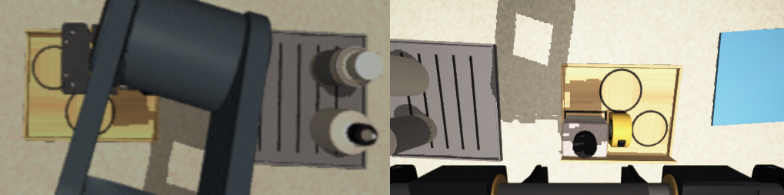

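Bottle and can stand upright in the tray, and both rings and the tin cap are visible in the wrist view, with rings near (299,117) and (338,166). Gripping the tin now.

Emit:
send_rows(moves=[[[0,0,0,0.25,-0.09,1.4,0.4],[0,0,0,0,0,3,0.4],[0,0,0,0,0,4,0.4],[0,0,0,0,0,2.5,0.4],[0,0,0,0,0,1,0.4]]])

```text
time_s: 15.85
position: [0.5364, -0.0474, 0.111]
tcp_rot: [[-1.0, 0.002, -0.005], [0.002, 1.0, 0.001], [0.005, 0.001, -1.0]]
force: [-0.4, -0.5, -0.0]
opening: 0.699
```

Emit:
send_rows(moves=[[[0,0,0,0,0,0,0.4],[0,0,0,0,0,0,0.4],[0,0,0,0,0,0,-1],[0,0,0,0,0,0,-1],[0,0,0,0,0,0,-1]]])

```text
time_s: 16.35
position: [0.5384, -0.0462, 0.1146]
tcp_rot: [[-1.0, -0.0, 0.002], [-0.0, 1.0, -0.001], [-0.002, -0.001, -1.0]]
force: [0.6, -0.4, 0.7]
opening: 0.509
```

Emit:
send_rows(moves=[[[0,0,0,0,0,0,-1],[0,0,0,0,0,0,-1],[0,0,0,0,0,0,-1],[0,0,0,0,0,0,-1],[0,0,0,0,0,0,-1]]])

```text
time_s: 16.85
position: [0.5381, -0.0458, 0.1139]
tcp_rot: [[-1.0, 0.0, 0.001], [0.0, 1.0, 0.0], [-0.001, 0.0, -1.0]]
force: [-0.6, 2.2, 4.4]
opening: 0.353
```

```bash
python3 - <<'E'
from h import *
st()
im=cv2.imread('pics/w3.png');g=im[70:215,215:385]
cv2.imwrite('pics/w3z.png',cv2.resize(g,None,fx=4.4,fy=4,interpolation=cv2.INTER_CUBIC))
E
```

```text
t 16.85 pos [ 0.5381 -0.0458  0.1139] jawyaw 90.0 tilt [0.001 0.   ] op 0.353 F [-0.6  2.2  4.4] q6 -106.8
```

View pics/w3z.png

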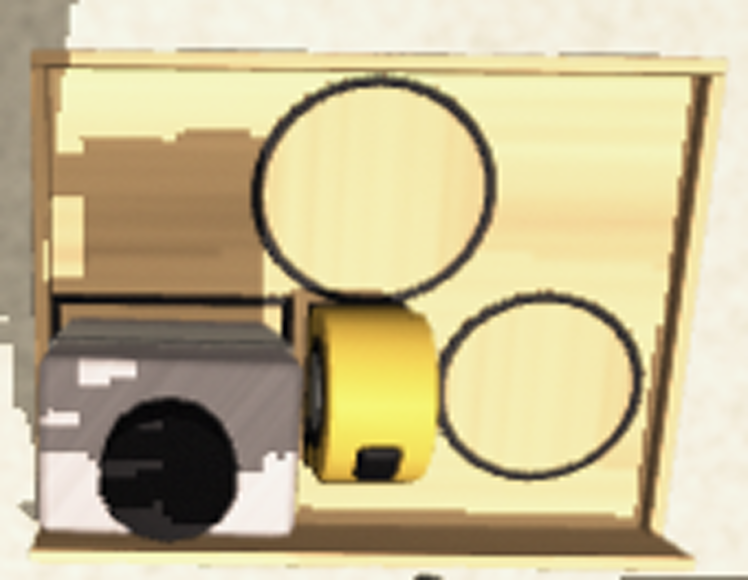

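Emit:
send_rows(moves=[[[0,0,0,0,0,-1,-1],[0,0,0,0,0,-3,-1],[0,0,0,0,0,-2,-1],[0,0,0,0.6,-1.5,0,-1],[0,0,0,0.6,-3,0,-1]]])

```text
time_s: 17.35
position: [0.5252, -0.09, 0.1742]
tcp_rot: [[-1.0, -0.003, -0.0], [-0.003, 1.0, 0.0], [0.0, 0.0, -1.0]]
force: [-0.1, -0.8, -2.7]
opening: 0.361
```

Emit:
send_rows(moves=[[[0,0,0,0.7,-4,0,-1],[0,0,0,0.7,-4,0,-1],[0,0,0,0.7,-4,0,-1],[0,0,0,0.7,-2.7,0,-1],[0,0,0,0.3,-1.5,0,-1]]])

```text
time_s: 17.85
position: [0.4937, -0.2556, 0.1732]
tcp_rot: [[-1.0, 0.002, -0.001], [0.002, 1.0, -0.0], [0.001, -0.0, -1.0]]
force: [0.3, 0.6, -2.2]
opening: 0.357
```

Emit:
send_rows(moves=[[[0,0,0,0,0,2,-1],[0,0,0,0,0,2.5,-1],[0,0,0,0,0,1,-1],[0,0,0,0,0,0,-1],[0,0,0,0,0,0,-1]]])

```text
time_s: 18.35
position: [0.4952, -0.2528, 0.1189]
tcp_rot: [[-1.0, -0.001, 0.0], [-0.001, 1.0, -0.0], [-0.0, -0.0, -1.0]]
force: [-0.2, 0.1, -2.7]
opening: 0.355
```

```bash
python3 - <<'E'
from h import *
s=st();rel([.493,-.253,.113],90)
# pose of w3 capture: tcp (.5405,-.0446,.2331)
cm=camera_model('wrist');T=np.array(s['tcp_rot']);P=np.array(cm['pose']);
Q=P.copy();Q[:3,3]+=np.array([.5405,-.0446,.2331])-s['position'];cm['pose']=Q
for n,uv,z in [('bring',(299.9,116.9),.004),('cring',(337.6,166.3),.004),('tape top',(215+370/4.4,70+395/4),.062),('FL',(215+727/4.4,70+62/4),.014),('FR',(215+32/4.4,70+52/4),.014),('tinrect near right edge',(215+52/4.4,70+300/4),.004),('near left',(215+292/4.4,70+300/4),.004)]: print(n,np.round(px2w(cm,uv,z)[:2],4))
E
```

```text
t 18.35 pos [ 0.4952 -0.2528  0.1189] jawyaw 90.0 tilt [ 0. -0.] op 0.355 F [-0.2  0.1 -2.7] q6 -128.6
shift now-axes cm [ 0.22 -0.02  0.59]
turn [-0.01  0.01  0.05] shift in goal axes cm [ 0.22 -0.02  0.59]
bring [0.4694 0.0224]
cring [0.5391 0.0807]
tape top [0.5324 0.0143]
FL [0.4292 0.1254]
FR [ 0.4262 -0.0839]
tinrect near right edge [ 0.5084 -0.0807]
near left [ 0.5083 -0.0024]
```

Emit:
send_rows(moves=[[[0,0,0,0,0,0.4,-1],[0,0,0,0,0,0.15,-1],[0,0,0,0,0,0,-1],[0,0,0,0,0,0,0.4],[0,0,0,0,0,0,0.4]]])

```text
time_s: 18.85
position: [0.4954, -0.2535, 0.1138]
tcp_rot: [[-1.0, -0.0, 0.001], [-0.0, 1.0, -0.001], [-0.001, -0.001, -1.0]]
force: [0.5, 0.7, -0.6]
opening: 0.467
```

Emit:
send_rows(moves=[[[0,0,0,0,0,0,0.4],[0,0,0,0,0,-1,0.4],[0,0,0,0,0,-3,0.4],[0,0,0,0,0,-4,0.4],[0,0,0,0,0,-3,0.4]]])

```text
time_s: 19.35
position: [0.4954, -0.2535, 0.2259]
tcp_rot: [[-1.0, 0.0, 0.002], [0.0, 1.0, -0.002], [-0.002, -0.002, -1.0]]
force: [0.1, -0.4, -0.1]
opening: 0.699
```

Emit:
send_rows(moves=[[[0,0,0,0,3,0,0.4],[0,0,0,0,4,0,0.4],[0,0,0,0,4.5,0,0.4],[0,0,0,0,4.5,0,0.4],[0,0,0,0,4,0,0.4]]])

```text
time_s: 19.85
position: [0.4946, -0.0513, 0.2241]
tcp_rot: [[-1.0, 0.0, 0.001], [0.0, 1.0, -0.0], [-0.001, -0.0, -1.0]]
force: [-0.1, 0.3, 0.1]
opening: 0.702
```

Emit:
send_rows(moves=[[[0,0,0,0,4,0,0.4],[0,0,0,0,2,0,0.4],[0,0,0,0,0.6,0,0.4],[0,0,0,0,0,0,0.4],[0,0,0,0,0,0,0.4]]])

```text
time_s: 20.35
position: [0.4952, 0.0119, 0.2234]
tcp_rot: [[-1.0, 0.001, 0.001], [0.001, 1.0, -0.001], [-0.001, -0.001, -1.0]]
force: [0.3, -0.2, 0.1]
opening: 0.7
```

```bash
python3 - <<'E'
from h import *
s=st();rel([.535,.0135,.02],90);im=capture('wrist');cv2.imwrite('pics/w4.png',im)
a=capture('top');cv2.imwrite('pics/t4.png',a);b=capture('side');cv2.imwrite('pics/s4.png',b)
cv2.imwrite('pics/c4.png',cv2.resize(np.vstack([im[0:230,100:400],np.hstack([cv2.resize(b[70:250,230:350],(150,200)),cv2.resize(a[190:310,340:460],(150,200))])]),None,fx=1.39,fy=1.39))
E
```

```text
t 20.35 pos [0.4952 0.0119 0.2234] jawyaw 90.0 tilt [ 0.001 -0.001] op 0.7 F [ 0.3 -0.2  0.1] q6 -101.5
shift now-axes cm [-3.96  0.17 20.35]
turn [-0.04  0.05 -0.03] shift in goal axes cm [-3.98  0.16 20.34]
```

View pics/c4.png

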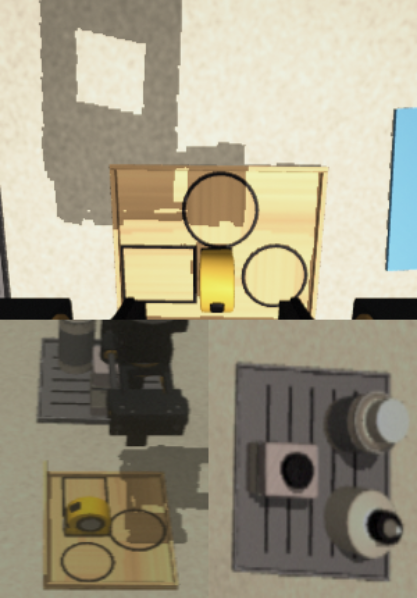

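All three stand in the tray; all outlines and the tape are free to see. Now measuring the outlines from the close wrist picture.

```bash
cat > ol.py <<'E'
from h import *
im=cv2.imread('pics/w4.png');cm=camera_model('wrist')
d=(im.max(2)<75).astype(np.uint8);
c,hh=cv2.findContours(d,cv2.RETR_CCOMP,cv2.CHAIN_APPROX_NONE)
for k,h in zip(c,hh[0]):
    if h[3]>=0 and cv2.contourArea(k)>400:
        w=np.array([px2w(cm,p[0],.004)[:2] for p in k],np.float32)
        print('hole area px',cv2.contourArea(k),'minRect c,size,ang',np.round(np.hstack([np.ravel(x) for x in cv2.minAreaRect(w*1000)]),1),'ell',np.round(np.hstack([np.ravel(x) for x in cv2.fitEllipse(w*1000)]),1))
y=cv2.inRange(cv2.cvtColor(im,cv2.COLOR_BGR2HSV),(20,170,110),(35,255,255));y[:150]=0
k=max(cv2.findContours(y,0,2)[0],key=cv2.contourArea);w=np.array([px2w(cm,p[0],.062)[:2] for p in k],np.float32)*1000
print('tape',cv2.boundingRect(k),np.round(np.hstack([np.ravel(x) for x in cv2.minAreaRect(w)]),1),w.min(0),w.max(0))
E
python3 ol.py
```

```text
hole area px 2102.5 minRect c,size,ang [471.3  20.2  73.3  72.9  89.9] ell [471.5  20.5  72.5  72.9  83.2]
hole area px 3222.0 minRect c,size,ang [666.1  12.1 204.4  48.3  89.9] ell [666.7  12.   53.  260.7 179.9]
hole area px 1972.5 minRect c,size,ang [538.1 -45.3  75.6  61.2  89.2] ell [537.8 -44.4  68.3  88.7 175.3]
tape (244, 183, 24, 20) [515.2  16.   28.7  24.4  89.9] [502.9136      1.6298126] [527.33215   30.342768]
```

Emit:
send_rows(moves=[[[0,0,0,-4,0.3,0.6,0.4],[0,0,0,0,0,3,0.4],[0,0,0,0,0,4,0.4],[0,0,0,0,0,4,0.4],[0,0,0,0,0,3.5,0.4]]])

```text
time_s: 21.0
position: [0.5348, 0.0149, 0.0703]
tcp_rot: [[-1.0, 0.002, -0.0], [0.002, 1.0, -0.0], [0.0, -0.0, -1.0]]
force: [-0.3, -0.4, 0.6]
opening: 0.698
```

Emit:
send_rows(moves=[[[0,0,0,0,0,2.5,0.4],[0,0,0,0,0,1.5,0.4],[0,0,0,0,0,1,0.4],[0,0,0,0,0,0.5,0.4],[0,0,0,0,0,0,0.4]]])

```text
time_s: 21.5
position: [0.5349, 0.0155, 0.0168]
tcp_rot: [[-1.0, 0.001, -0.0], [0.001, 1.0, 0.0], [0.0, 0.0, -1.0]]
force: [-0.8, -0.0, 0.4]
opening: 0.696
```

Emit:
send_rows(moves=[[[0,0,0,0,0,0,-1],[0,0,0,0,0,0,-1],[0,0,0,0,0,0,-1],[0,0,0,0,0,0,-1],[0,0,0,0,0,0,-1]]])

```text
time_s: 22.0
position: [0.5351, 0.016, 0.0175]
tcp_rot: [[-1.0, -0.0, 0.001], [-0.0, 1.0, -0.0], [-0.001, -0.0, -1.0]]
force: [0.0, -0.2, 2.2]
opening: 0.368
```

Emit:
send_rows(moves=[[[0,0,0,0,0,-1,-1],[0,0,0,0,0,-3,-1],[0,0,0,0,0,-4,-1],[0,0,0,0,0,-2,-1],[0,0,0,0,0,0,-1]]])

```text
time_s: 22.5
position: [0.5369, 0.0156, 0.1203]
tcp_rot: [[-1.0, -0.0, 0.007], [-0.0, 1.0, -0.001], [-0.007, -0.001, -1.0]]
force: [0.1, -0.1, -1.9]
opening: 0.368
```

```bash
python3 - <<'E'
from h import *
s=st();cm=camera_model('wrist')
cm4=dict(cm);Q=np.array(cm['pose']);Q[:3,3]+=np.array([.4952,.0119,.2234])-s['position'];cm4['pose']=Q
print('can ring w4',px2w(cm4,(297.1,197.8),.004)[:2])
t=camera_model('top')
im=cv2.imread('pics/top0.png')
m=cv2.inRange(cv2.cvtColor(im,cv2.COLOR_BGR2HSV),(95,60,100),(115,255,255));k=[c for c in cv2.findContours(m,0,1)[0] if cv2.contourArea(c)>4500][0]
w=np.array([px2w(t,p[0],.005)[:2] for p in k],np.float32)*1000;print('sheet',cv2.minAreaRect(w))
rel([.449,.290,.125],90)
E
```

```text
t 22.5 pos [0.5369 0.0156 0.1203] jawyaw 90.0 tilt [ 0.007 -0.001] op 0.368 F [ 0.1 -0.1 -1.9] q6 -100.3
can ring w4 [0.54063237 0.07806239]
sheet ((447.0367126464844, 290.55450439453125), (159.446533203125, 199.96653747558594), 3.6220316886901855)
shift now-axes cm [ 8.78 27.44 -0.57]
turn [-0.07  0.4   0.02] shift in goal axes cm [ 8.79 27.44 -0.47]
```

Emit:
send_rows(moves=[[[0,0,0,1.1,2,0,-1],[0,0,0,1.1,4,0,-1],[0,0,0,1.1,4,0,-1],[0,0,0,1.1,4,0,-1],[0,0,0,1.1,4,0,-1]]])

```text
time_s: 23.0
position: [0.4781, 0.197, 0.1157]
tcp_rot: [[-1.0, 0.001, -0.003], [0.001, 1.0, -0.001], [0.003, -0.001, -1.0]]
force: [1.0, 0.9, -3.0]
opening: 0.366
```

Emit:
send_rows(moves=[[[0,0,0,1.1,4,0,-1],[0,0,0,1.1,3,0,-1],[0,0,0,1.1,1.8,0,-1],[0,0,0,0,0.65,0,-1],[0,0,0,0,0,1,-1]]])

```text
time_s: 23.5
position: [0.4473, 0.2912, 0.1068]
tcp_rot: [[-1.0, -0.002, 0.002], [-0.002, 1.0, 0.0], [-0.002, 0.0, -1.0]]
force: [1.1, -0.3, -2.8]
opening: 0.367
```

Emit:
send_rows(moves=[[[0,0,0,0,0,3,-1],[0,0,0,0,0,3,-1],[0,0,0,0,0,1.5,-1],[0,0,0,0,0,0.7,-1],[0,0,0,0,0,0,-1]]])

```text
time_s: 24.0
position: [0.4466, 0.2891, 0.0235]
tcp_rot: [[-1.0, 0.002, -0.003], [0.002, 1.0, -0.001], [0.003, -0.001, -1.0]]
force: [0.8, -0.2, -1.5]
opening: 0.361
```

Emit:
send_rows(moves=[[[0,0,0,0,0,0,-1],[0,0,0,0,0,0,-1],[0,0,0,0,0,0,-1],[0,0,0,0,0,0,-1],[0,0,0,0,0,0,-1]]])

```text
time_s: 24.5
position: [0.447, 0.2906, 0.0256]
tcp_rot: [[-1.0, -0.0, 0.001], [-0.0, 1.0, 0.0], [-0.001, 0.0, -1.0]]
force: [0.7, 0.3, -1.1]
opening: 0.364
```

Emit:
send_rows(moves=[[[0,0,0,0,0,0.4,-1],[0,0,0,0,0,0.3,-1],[0,0,0,0,0,0,-1],[0,0,0,0,0,0,0.4],[0,0,0,0,0,0,0.4]]])

```text
time_s: 25.0
position: [0.447, 0.2905, 0.018]
tcp_rot: [[-1.0, -0.0, 0.0], [-0.0, 1.0, 0.0], [-0.0, 0.0, -1.0]]
force: [-0.1, -0.3, 0.9]
opening: 0.468
```

Emit:
send_rows(moves=[[[0,0,0,0,0,0,0.4],[0,0,0,0,0,-2,0.4],[0,0,0,0,0,-4,0.4],[0,0,0,0,0,-5,0.4],[0,0,0,0,0,-5,0.4]]])

```text
time_s: 25.5
position: [0.4462, 0.2901, 0.1791]
tcp_rot: [[-1.0, 0.0, -0.002], [0.0, 1.0, -0.001], [0.002, -0.001, -1.0]]
force: [1.0, 1.5, -1.1]
opening: 0.7
```

Emit:
send_rows(moves=[[[0,0,0,0,-3,-4,0.4],[0,0,0,-0.5,-4.5,-2,0.4],[0,0,0,-0.5,-4.7,0,0.4],[0,0,0,-0.5,-4.7,0,0.4],[0,0,0,-0.5,-4.7,0,0.4]]])

```text
time_s: 26.0
position: [0.4667, 0.0728, 0.2384]
tcp_rot: [[-1.0, -0.001, 0.001], [-0.001, 1.0, -0.0], [-0.001, -0.0, -1.0]]
force: [0.2, -0.0, 0.1]
opening: 0.702
```

Emit:
send_rows(moves=[[[0,0,0,-0.5,-4.7,0,0.4],[0,0,0,-0.5,-4.7,0,0.4],[0,0,0,-0.5,-4.7,0,0.4],[0,0,0,-0.5,-4.7,0,0.4],[0,0,0,-0.5,-4.7,0,0.4]]])

```text
time_s: 26.5
position: [0.4915, -0.1625, 0.2379]
tcp_rot: [[-1.0, 0.0, -0.0], [0.0, 1.0, 0.0], [0.0, 0.0, -1.0]]
force: [0.9, -0.7, -0.0]
opening: 0.704
```

Emit:
send_rows(moves=[[[0,0,0,-0.3,-4,0,0.4],[0,0,0,0,-3,0,0.4],[0,0,0,0,-1.6,0,0.4],[0,0,0,0,-0.7,0,0.4],[0,0,0,0,0,0,0.4]]])

```text
time_s: 27.0
position: [0.4946, -0.2533, 0.2378]
tcp_rot: [[-1.0, 0.001, -0.0], [0.001, 1.0, 0.001], [0.0, 0.001, -1.0]]
force: [0.4, 0.3, -0.5]
opening: 0.701
```

```bash
python3 - <<'E'
from h import *
s=st();rel([.4954,-.2535,.1138],90)
a=capture('top');cv2.imwrite('pics/t5.png',a);b=capture('side');cv2.imwrite('pics/s5.png',b);w=capture('wrist');cv2.imwrite('pics/w5.png',w)
A=cv2.resize(a[200:320,80:320],(480,240),interpolation=2);B=cv2.resize(b[240:384,260:400],(240,240),interpolation=2)
cv2.imwrite('pics/c5.png',np.vstack([np.hstack([A,B]),cv2.resize(w[:230],(720,324))]))
E
```

```text
t 27.0 pos [ 0.4946 -0.2533  0.2378] jawyaw 90.0 tilt [-0.     0.001] op 0.701 F [ 0.4  0.3 -0.5] q6 -128.6
shift now-axes cm [-0.09 -0.03 12.4 ]
turn [ 0.05 -0.03 -0.03] shift in goal axes cm [-0.08 -0.02 12.4 ]
```

View pics/c5.png

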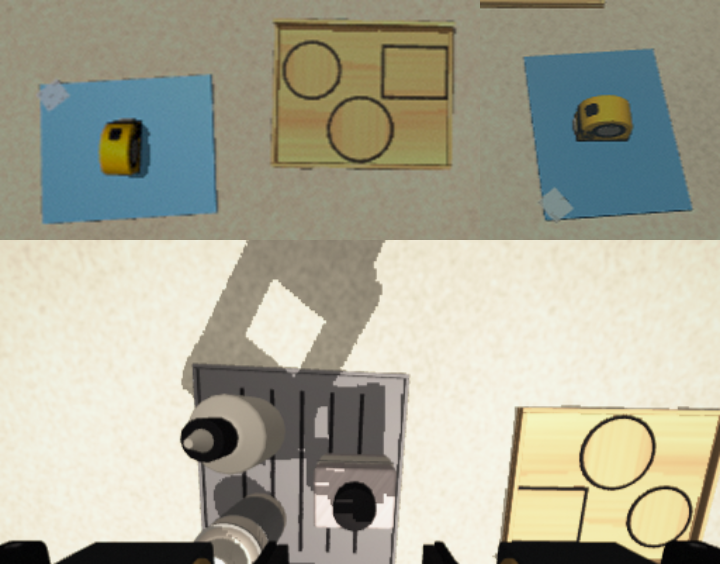

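The tape stands upright mid-sheet, and all outlines show unobstructed from the top. I'll measure them there too.

```bash
python3 - <<'E'
from h import *
im=cv2.imread('pics/t5.png');cm=camera_model('top')
sc=4;big=cv2.resize(im[200:300,205:320],None,fx=sc,fy=sc,interpolation=2)
g=cv2.cvtColor(big,6);d=cv2.adaptiveThreshold(g,255,1,1,41,22)
c,hh=cv2.findContours(d,cv2.RETR_CCOMP,cv2.CHAIN_APPROX_NONE)
for k,h in zip(c,hh[0]):
    if h[3]>=0 and 6000<cv2.contourArea(k)<25000:
        w=np.array([px2w(cm,(p[0]+.5)/sc-.5+np.array([205,200]),.004)[:2] for p in k],np.float32)*1000
        print(cv2.contourArea(k),np.round(np.hstack([np.ravel(x) for x in cv2.minAreaRect(w)]),1))
E
```

```text
11664.5 [470.   20.5  71.4  71.2  34.4]
11984.0 [536.6 -43.8  74.8  58.2  89.2]
8957.0 [5.388e+02 7.790e+01 6.240e+01 6.310e+01 2.000e-01]
```

Emit:
send_rows(moves=[[[0,0,0,-0.09,-0.03,1.4,0.4],[0,0,0,0,0,3,0.4],[0,0,0,0,0,4,0.4],[0,0,0,0,0,2.5,0.4],[0,0,0,0,0,1.5,0.4]]])

```text
time_s: 27.65
position: [0.4947, -0.2513, 0.112]
tcp_rot: [[-1.0, -0.002, -0.003], [-0.002, 1.0, 0.003], [0.003, 0.003, -1.0]]
force: [0.0, 0.4, -0.0]
opening: 0.702
```

Emit:
send_rows(moves=[[[0,0,0,0,0,0,0.4],[0,0,0,0,0,0,0.4],[0,0,0,0,0,0,-1],[0,0,0,0,0,0,-1],[0,0,0,0,0,0,-1]]])

```text
time_s: 28.15
position: [0.4962, -0.2542, 0.1151]
tcp_rot: [[-1.0, -0.0, 0.002], [-0.0, 1.0, -0.001], [-0.002, -0.001, -1.0]]
force: [0.3, -0.6, 0.1]
opening: 0.513
```

Emit:
send_rows(moves=[[[0,0,0,0,0,0,-1],[0,0,0,0,0,0,-1],[0,0,0,0,0,0,-1],[0,0,0,0,0,-1,-1],[0,0,0,0,0,-3,-1]]])

```text
time_s: 28.65
position: [0.4933, -0.2523, 0.1517]
tcp_rot: [[-1.0, 0.0, -0.007], [0.0, 1.0, 0.005], [0.007, 0.005, -1.0]]
force: [-0.5, -0.4, -3.6]
opening: 0.362
```

Emit:
send_rows(moves=[[[0,0,0,0,0,-3,-1],[0,0,0,-0.5,2,0,-1],[0,0,0,-0.6,4,0,-1],[0,0,0,-0.7,4,0,-1],[0,0,0,-0.7,4,0,-1]]])

```text
time_s: 29.15
position: [0.5203, -0.1128, 0.1841]
tcp_rot: [[-1.0, 0.001, -0.001], [0.001, 1.0, 0.0], [0.001, 0.0, -1.0]]
force: [0.9, -0.4, -2.8]
opening: 0.357
```

Emit:
send_rows(moves=[[[0,0,0,-0.7,3.4,0,-1],[0,0,0,-0.7,2.3,0,-1],[0,0,0,-0.25,1.2,0,-1],[0,0,0,0,0,0,-1],[0,0,0,0,0,2,-1]]])

```text
time_s: 29.65
position: [0.5395, -0.0463, 0.1661]
tcp_rot: [[-1.0, -0.001, 0.006], [-0.001, 1.0, -0.003], [-0.006, -0.003, -1.0]]
force: [1.7, -1.1, -4.0]
opening: 0.361
```

Emit:
send_rows(moves=[[[0,0,0,0,0,2.5,-1],[0,0,0,0,0,1.5,-1],[0,0,0,0,0,0.3,-1],[0,0,0,0,0,0,-1],[0,0,0,0,0,0,-1]]])

```text
time_s: 30.15
position: [0.5379, -0.0459, 0.1218]
tcp_rot: [[-1.0, 0.001, 0.002], [0.001, 1.0, -0.001], [-0.002, -0.001, -1.0]]
force: [0.1, 0.5, -2.7]
opening: 0.361
```

```bash
python3 - <<'E'
from h import *
s=st();rel([.5375,-.0447,.1147],90)
E
```

```text
t 30.15 pos [ 0.5379 -0.0459  0.1218] jawyaw 90.0 tilt [ 0.002 -0.001] op 0.361 F [ 0.1  0.5 -2.7] q6 -106.7
shift now-axes cm [0.04 0.12 0.71]
turn [-0.04  0.09 -0.05] shift in goal axes cm [0.04 0.12 0.71]
```

Emit:
send_rows(moves=[[[0,0,0,0.04,0.1,0.4,-1],[0,0,0,0,0,0.3,-1],[0,0,0,0,0,0,-1],[0,0,0,0,0,0,0.4],[0,0,0,0,0,0,0.4]]])

```text
time_s: 30.65
position: [0.5373, -0.044, 0.1145]
tcp_rot: [[-1.0, -0.0, 0.001], [-0.0, 1.0, -0.001], [-0.001, -0.001, -1.0]]
force: [0.7, 0.3, 0.4]
opening: 0.462
```

Emit:
send_rows(moves=[[[0,0,0,0,0,0,0.4],[0,0,0,0,0,-1,0.4],[0,0,0,0,0,-3,0.4],[0,0,0,0,0,-4,0.6],[0,0,0,0,0,-4,0.6]]])

```text
time_s: 31.15
position: [0.5364, -0.0438, 0.2355]
tcp_rot: [[-1.0, 0.0, -0.001], [0.0, 1.0, 0.0], [0.001, 0.0, -1.0]]
force: [0.9, -0.3, 0.2]
opening: 0.773
```

Emit:
send_rows(moves=[[[0,0,0,-0.3,-3,0,0.6],[0,0,0,0,-4,0,0.6],[0,0,0,0,-4.5,0,0.6],[0,0,0,0,-4.5,0,0.6],[0,0,0,0,-4.5,0,0.6]]])

```text
time_s: 31.65
position: [0.5397, -0.2505, 0.2349]
tcp_rot: [[-1.0, -0.0, 0.001], [-0.0, 1.0, -0.0], [-0.001, -0.0, -1.0]]
force: [1.4, -0.2, 0.2]
opening: 0.799
```

Emit:
send_rows(moves=[[[0,0,0,0,-4,0,0.6],[0,0,0,0,-3.5,0,0.6],[0,0,0,0,-2,0,0.6],[0,0,0,0,-1.05,0,0.6],[0,0,0,0,0,0,0.6]]])

```text
time_s: 32.15
position: [0.5397, -0.3548, 0.234]
tcp_rot: [[-1.0, 0.001, -0.0], [0.001, 1.0, 0.0], [0.0, 0.0, -1.0]]
force: [-0.7, -0.1, 0.4]
opening: 0.803
```

```bash
python3 - <<'E'
from h import *
s=st();rel([.5405,-.3555,.129],90)
a=capture('top');cv2.imwrite('pics/t6.png',a);b=capture('side');cv2.imwrite('pics/s6.png',b);w=capture('wrist');cv2.imwrite('pics/w6.png',w)
A=cv2.resize(a[200:300,210:310],(400,400),interpolation=2);B=cv2.resize(b[130:250,240:340],(333,400),interpolation=2)
cv2.imwrite('pics/c6.png',np.hstack([A,B]))
E
```

```text
t 32.15 pos [ 0.5397 -0.3548  0.234 ] jawyaw 89.9 tilt [-0.  0.] op 0.803 F [-0.7 -0.1  0.4] q6 -133.2
shift now-axes cm [-0.08 -0.07 10.5 ]
turn [ 0.02 -0.   -0.06] shift in goal axes cm [-0.08 -0.07 10.5 ]
```

View pics/c6.png

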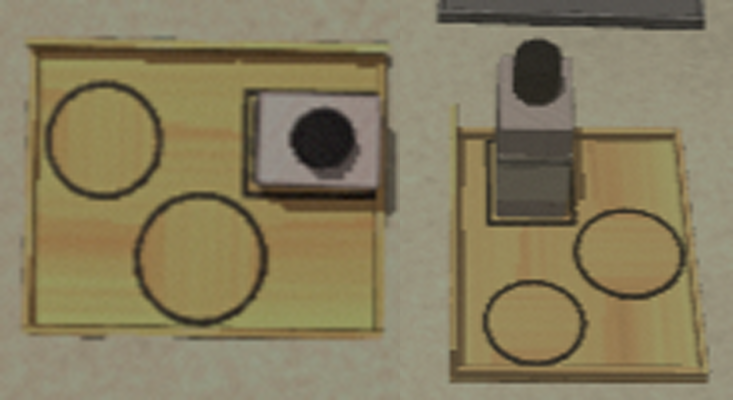

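```bash
python3 - <<'E'
from h import *
cm=camera_model('top')
def face(f):
    im=cv2.imread(f);sc=4;big=cv2.resize(im[215:255,262:312],None,fx=sc,fy=sc,interpolation=2)
    hsv=cv2.cvtColor(big,40);m=((hsv[...,1]<60)&(big.min(2)>105)).astype(np.uint8)
    k=max(cv2.findContours(m,0,1)[0],key=cv2.contourArea)
    w=np.array([px2w(cm,(p[0]+.5)/sc-.5+np.array([262,215]),.104)[:2] for p in k],np.float32)*1000
    print(f,np.round(np.hstack([np.ravel(x) for x in cv2.minAreaRect(w)]),1))
face('pics/top0.png');face('pics/t6.png')
E
python3 - <<'E'
import cv2,numpy as np
s=cv2.imread('pics/s6.png')[155:205,255:305];w=cv2.imread('pics/w6.png')
cv2.imwrite('pics/s6z.png',np.hstack([cv2.resize(s,(400,400),interpolation=2),cv2.resize(w[60:220,352:512],(400,400),interpolation=2)]))
E
```

```text
pics/top0.png [538.7 -44.4  62.9  47.6  88.2]
pics/t6.png [536.9 -42.2  63.4  47.   88.3]
```

View pics/s6z.png

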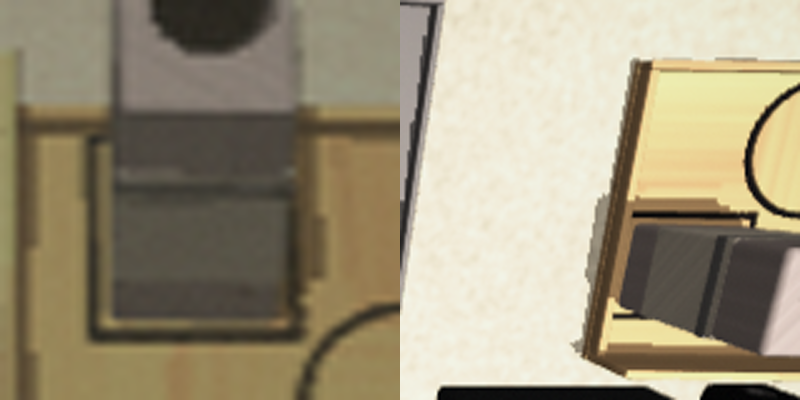

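The tin is within about 2 mm and 1° of its rectangle. Next, the can.

Emit:
send_rows(moves=[[[0,0,0,-0.08,-0.07,1.0,0.6],[0,0,0,0,0,3,0.6],[0,0,0,0,0,3.5,0.6],[0,0,0,0,0,2,0.6],[0,0,0,0,0,1,0.6]]])

```text
time_s: 32.8
position: [0.5395, -0.3527, 0.1261]
tcp_rot: [[-1.0, -0.001, -0.004], [-0.001, 1.0, 0.004], [0.004, 0.004, -1.0]]
force: [0.6, 0.5, 0.2]
opening: 0.802
```

Emit:
send_rows(moves=[[[0,0,0,0,0,0,0.6],[0,0,0,0,0,0,0.6],[0,0,0,0,0,0,-1],[0,0,0,0,0,0,-1],[0,0,0,0,0,0,-1]]])

```text
time_s: 33.3
position: [0.541, -0.3555, 0.1301]
tcp_rot: [[-1.0, 0.0, 0.001], [0.0, 1.0, -0.001], [-0.001, -0.001, -1.0]]
force: [-0.3, -0.0, -0.7]
opening: 0.609
```

Emit:
send_rows(moves=[[[0,0,0,0,0,0,-1],[0,0,0,0,0,0,-1],[0,0,0,0,0,-1,-1],[0,0,0,0,0,-3,-1],[0,0,0,0,0,-4,-1]]])

```text
time_s: 33.8
position: [0.539, -0.3538, 0.2075]
tcp_rot: [[-1.0, 0.0, -0.005], [0.0, 1.0, 0.005], [0.005, 0.005, -1.0]]
force: [0.0, -0.8, -2.5]
opening: 0.452
```

Emit:
send_rows(moves=[[[0,0,0,0,0,-4,-1],[0,0,0,0,0,-4,-1],[0,0,0,0,2,0,-1],[0,0,0,0,4,0,-1],[0,0,0,0,4.3,0,-1]]])

```text
time_s: 34.3
position: [0.5396, -0.2508, 0.2883]
tcp_rot: [[-1.0, 0.002, -0.001], [0.002, 1.0, 0.001], [0.001, 0.001, -1.0]]
force: [0.3, 0.6, -2.3]
opening: 0.453
```

Emit:
send_rows(moves=[[[0,0,0,0,4.3,0,-1],[0,0,0,0,4.3,0,-1],[0,0,0,0,4.3,0,-1],[0,0,0,0,4.3,0,-1],[0,0,0,0,4.3,0,-1]]])

```text
time_s: 34.8
position: [0.539, -0.0346, 0.2881]
tcp_rot: [[-1.0, 0.0, -0.002], [0.0, 1.0, 0.001], [0.002, 0.001, -1.0]]
force: [0.8, 0.3, -2.1]
opening: 0.451
```

Emit:
send_rows(moves=[[[0,0,0,0,4.3,0,-1],[0,0,0,0,4,0,-1],[0,0,0,0,2.5,0,-1],[0,0,0,0,0.8,0,-1],[0,0,0,0,0,0,-1]]])

```text
time_s: 35.3
position: [0.5396, 0.08, 0.2884]
tcp_rot: [[-1.0, -0.002, -0.002], [-0.002, 1.0, -0.0], [0.002, -0.0, -1.0]]
force: [0.1, -0.0, -1.8]
opening: 0.452
```

```bash
python3 - <<'E'
from h import *
s=st();rel([.5395,.0775,.129],90)
E
```

```text
t 35.3 pos [0.5396 0.08   0.2884] jawyaw 90.1 tilt [-0.002 -0.   ] op 0.452 F [ 0.1 -0.  -1.8] q6 -93.4
shift now-axes cm [-0.02 -0.25 15.94]
turn [-0.01 -0.1   0.14] shift in goal axes cm [ 1.000e-02 -2.500e-01  1.594e+01]
```

Emit:
send_rows(moves=[[[0,0,0,0,-0.15,2,-1],[0,0,0,0,0,4,-1],[0,0,0,0,0,4,-1],[0,0,0,0,0,3,-1],[0,0,0,0,0,1.5,-1]]])

```text
time_s: 35.8
position: [0.5385, 0.0757, 0.1409]
tcp_rot: [[-1.0, 0.002, -0.006], [0.002, 1.0, -0.0], [0.006, -0.0, -1.0]]
force: [-0.8, 0.0, -1.7]
opening: 0.452
```

Emit:
send_rows(moves=[[[0,0,0,0,0,0.5,-1],[0,0,0,0,0,0,-1],[0,0,0,0,0,0,-1],[0,0,0,0,0,0,-1],[0,0,0,0,0,0,-1]]])

```text
time_s: 36.3
position: [0.5413, 0.0773, 0.1401]
tcp_rot: [[-1.0, 0.0, 0.002], [0.0, 1.0, -0.0], [-0.002, -0.0, -1.0]]
force: [-0.0, -0.5, -1.9]
opening: 0.451
```

```bash
python3 - <<'E'
from h import *
s=st();rel([.5395,.0775,.1305],90)
E
```

```text
t 36.3 pos [0.5413 0.0773 0.1401] jawyaw 90.0 tilt [ 0.002 -0.   ] op 0.451 F [-0.  -0.5 -1.9] q6 -93.6
shift now-axes cm [0.19 0.02 0.96]
turn [-0.01  0.13 -0.  ] shift in goal axes cm [0.18 0.02 0.96]
```

Emit:
send_rows(moves=[[[0,0,0,0.1,0.02,0.5,-1],[0,0,0,0,0,0.4,-1],[0,0,0,0,0,0.05,-1],[0,0,0,0,0,0,0.6],[0,0,0,0,0,0,0.6]]])

```text
time_s: 36.8
position: [0.5398, 0.0777, 0.1296]
tcp_rot: [[-1.0, -0.0, 0.001], [-0.0, 1.0, -0.0], [-0.001, -0.0, -1.0]]
force: [-0.0, 0.3, -1.2]
opening: 0.559
```

Emit:
send_rows(moves=[[[0,0,0,0,0,0,0.6],[0,0,0,0,0,-1,0.6],[0,0,0,0,0,-3,0.6],[0,0,0,0,0,-4,0.6],[0,0,0,0,0,-2.5,0.6]]])

```text
time_s: 37.3
position: [0.5407, 0.0775, 0.2376]
tcp_rot: [[-1.0, 0.0, 0.004], [-0.0, 1.0, -0.0], [-0.004, -0.0, -1.0]]
force: [0.1, 0.3, 0.8]
opening: 0.795
```

Emit:
send_rows(moves=[[[0,0,0,0.9,-3,0,0.4],[0,0,0,0.9,-4,0,0.4],[0,0,0,0.9,-4.5,0,0.4],[0,0,0,0.9,-4.5,0,0.4],[0,0,0,0.9,-4.5,0,0.4]]])

```text
time_s: 37.8
position: [0.4942, -0.129, 0.2354]
tcp_rot: [[-1.0, -0.001, 0.001], [-0.001, 1.0, -0.001], [-0.001, -0.001, -1.0]]
force: [1.3, -0.8, -0.6]
opening: 0.701
```

Emit:
send_rows(moves=[[[0,0,0,0.9,-4.5,0,0.4],[0,0,0,0.9,-4.5,0,0.4],[0,0,0,0.9,-4.5,0,0.4],[0,0,0,0.9,-4.5,0,0.4],[0,0,0,0.9,-3,0,0.4]]])

```text
time_s: 38.3
position: [0.4492, -0.3409, 0.2354]
tcp_rot: [[-1.0, 0.002, 0.001], [0.002, 1.0, -0.002], [-0.001, -0.002, -1.0]]
force: [1.3, 0.4, -0.3]
opening: 0.7
```

Emit:
send_rows(moves=[[[0,0,0,0.3,-1.3,0,0.4],[0,0,0,0,-0.5,0,0.4],[0,0,0,0,0,0,0.4],[0,0,0,0,0,0,0.4],[0,0,0,0,0,0,0.4]]])

```text
time_s: 38.8
position: [0.4471, -0.3537, 0.2346]
tcp_rot: [[-1.0, -0.002, -0.0], [-0.002, 1.0, 0.001], [0.0, 0.001, -1.0]]
force: [-0.8, 0.7, 0.3]
opening: 0.702
```

```bash
python3 - <<'E'
from h import *
s=st();rel([.4468,-.3553,.1138],90)
a=capture('top');cv2.imwrite('pics/t7.png',a);b=capture('side');cv2.imwrite('pics/s7.png',b)
A=cv2.resize(a[200:300,210:310],(400,400),interpolation=2);B=cv2.resize(b[150:250,250:350],(400,400),interpolation=2)
cv2.imwrite('pics/c7.png',np.hstack([A,B]))
E
```

```text
t 38.8 pos [ 0.4471 -0.3537  0.2346] jawyaw 90.1 tilt [-0.     0.001] op 0.702 F [-0.8  0.7  0.3] q6 -139.7
shift now-axes cm [ 0.02 -0.17 12.08]
turn [ 0.04 -0.02  0.12] shift in goal axes cm [ 0.03 -0.16 12.08]
```

View pics/c7.png

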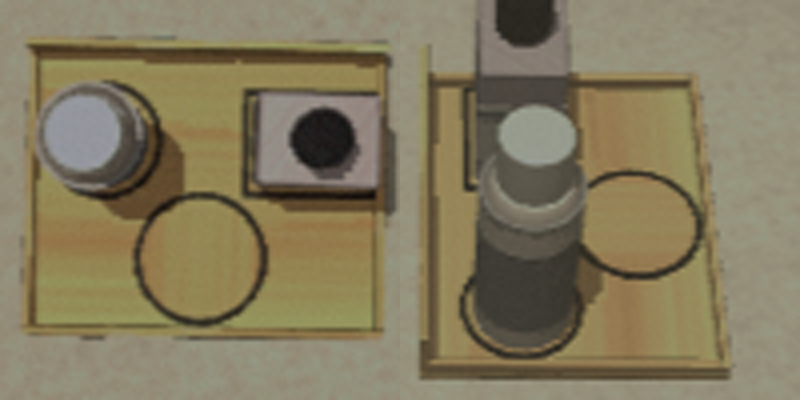

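The can is standing in its ring, about 3 mm toward -x. I'll bring the bottle back first, then nudge the can.

Emit:
send_rows(moves=[[[0,0,0,0.03,-0.16,1.1,0.4],[0,0,0,0,0,3,0.4],[0,0,0,0,0,4,0.4],[0,0,0,0,0,2.5,0.4],[0,0,0,0,0,1.4,0.4]]])

```text
time_s: 39.4
position: [0.445, -0.3553, 0.1113]
tcp_rot: [[-1.0, -0.0, -0.003], [-0.0, 1.0, 0.004], [0.003, 0.004, -1.0]]
force: [0.4, 0.4, -0.3]
opening: 0.702
```

Emit:
send_rows(moves=[[[0,0,0,0,0,0,0.4],[0,0,0,0,0,0,0.4],[0,0,0,0,0,0,0.4],[0,0,0,0,0,0,-1],[0,0,0,0,0,0,-1]]])

```text
time_s: 39.9
position: [0.4467, -0.3574, 0.1155]
tcp_rot: [[-1.0, -0.0, 0.001], [-0.0, 1.0, -0.002], [-0.001, -0.002, -1.0]]
force: [-1.1, -0.0, -0.6]
opening: 0.594
```

Emit:
send_rows(moves=[[[0,0,0,0,0,0,-1],[0,0,0,0,0,0,-1],[0,0,0,0,0,0,-1],[0,0,0,0,0,0,-1],[0,0,0,0,0,0,-1]]])

```text
time_s: 40.4
position: [0.4463, -0.3566, 0.1147]
tcp_rot: [[-1.0, 0.0, -0.0], [0.0, 1.0, 0.001], [0.0, 0.001, -1.0]]
force: [-0.4, 1.2, 2.0]
opening: 0.335
```

Emit:
send_rows(moves=[[[0,0,0,0,0,-1,-1],[0,0,0,0,0,-3,-1],[0,0,0,0,0,-2,-1],[0,0,0,0,2,0,-1],[0,0,0,-0.3,4,0,-1]]])

```text
time_s: 40.9
position: [0.4504, -0.3002, 0.176]
tcp_rot: [[-1.0, 0.003, 0.004], [0.003, 1.0, -0.005], [-0.004, -0.005, -1.0]]
force: [0.7, 0.4, -2.4]
opening: 0.338
```

Emit:
send_rows(moves=[[[0,0,0,-0.3,4,0,-1],[0,0,0,-0.3,4,0,-1],[0,0,0,-0.3,4,0,-1],[0,0,0,-0.3,4,0,-1],[0,0,0,-0.3,4,0,-1]]])

```text
time_s: 41.4
position: [0.4643, -0.0957, 0.1749]
tcp_rot: [[-1.0, 0.0, 0.001], [0.0, 1.0, -0.001], [-0.001, -0.001, -1.0]]
force: [0.6, -1.4, -1.4]
opening: 0.337
```

Emit:
send_rows(moves=[[[0,0,0,-0.3,4,0,-1],[0,0,0,-0.2,4,0,-1],[0,0,0,0,2.5,0,-1],[0,0,0,0,1,0,-1],[0,0,0,0,0,0,-1]]])

```text
time_s: 41.9
position: [0.4692, 0.0188, 0.1748]
tcp_rot: [[-1.0, -0.003, 0.0], [-0.003, 1.0, -0.0], [-0.0, -0.0, -1.0]]
force: [-0.0, -0.1, -2.2]
opening: 0.338
```

```bash
python3 - <<'E'
from h import *
s=st();rel([.4707,.0204,.1148],90)
E
```

```text
t 41.9 pos [0.4692 0.0188 0.1748] jawyaw 90.2 tilt [ 0. -0.] op 0.338 F [-0.  -0.1 -2.2] q6 -101.5
shift now-axes cm [-0.15  0.16  6.  ]
turn [-0.03  0.01  0.15] shift in goal axes cm [-0.15  0.16  6.  ]
```

Emit:
send_rows(moves=[[[0,0,0,-0.13,0.14,2,-1],[0,0,0,0,0,2.3,-1],[0,0,0,0,0,1,-1],[0,0,0,0,0,0,-1],[0,0,0,0,0,0,-1]]])

```text
time_s: 42.4
position: [0.4711, 0.0186, 0.1218]
tcp_rot: [[-1.0, 0.001, 0.0], [0.001, 1.0, -0.0], [-0.0, -0.0, -1.0]]
force: [0.1, -0.7, -2.3]
opening: 0.335
```

Emit:
send_rows(moves=[[[0,0,0,0,0,0.3,-1],[0,0,0,0,0,0.25,-1],[0,0,0,0,0,0,-1],[0,0,0,0,0,0,-1],[0,0,0,0,0,0,-1]]])

```text
time_s: 42.9
position: [0.4707, 0.0194, 0.1162]
tcp_rot: [[-1.0, -0.0, 0.0], [-0.0, 1.0, -0.0], [-0.0, -0.0, -1.0]]
force: [0.4, 0.5, -2.8]
opening: 0.341
```

Emit:
send_rows(moves=[[[0,0,0,0,0,0,0.4],[0,0,0,0,0,0,0.4],[0,0,0,0,0,0,0.4],[0,0,0,0,0,-1,0.4],[0,0,0,0,0,-3,0.4]]])

```text
time_s: 43.4
position: [0.4688, 0.0197, 0.1551]
tcp_rot: [[-1.0, 0.0, -0.006], [0.0, 1.0, 0.001], [0.006, 0.001, -1.0]]
force: [-0.2, 0.8, 0.1]
opening: 0.667
```

Emit:
send_rows(moves=[[[0,0,0,0,0,-4,0.5],[0,0,0,0,0,-4,0.5],[0,0,0,-2,2,0,0.5],[0,0,0,-3,2.5,0,0.5],[0,0,0,-1.5,1.2,0,0.5]]])

```text
time_s: 43.9
position: [0.538, 0.0778, 0.238]
tcp_rot: [[-1.0, -0.001, 0.005], [-0.001, 1.0, 0.0], [-0.005, 0.0, -1.0]]
force: [-0.9, -0.8, -0.6]
opening: 0.747
```

Emit:
send_rows(moves=[[[0,0,0,0,0,0,0.5],[0,0,0,0,0,0,0.5],[0,0,0,0,0,0,0.5],[0,0,0,0,0,0,0.5],[0,0,0,0,0,0,0.5]]])

```text
time_s: 44.4
position: [0.5351, 0.0759, 0.2361]
tcp_rot: [[-1.0, 0.001, -0.0], [0.001, 1.0, -0.0], [0.0, -0.0, -1.0]]
force: [-1.2, -0.2, 0.2]
opening: 0.747
```

```bash
python3 - <<'E'
from h import *
s=st();rel([.5375,.0777,.130],90)
E
```

```text
t 44.4 pos [0.5351 0.0759 0.2361] jawyaw 90.0 tilt [-0. -0.] op 0.747 F [-1.2 -0.2  0.2] q6 -93.7
shift now-axes cm [-0.25  0.18 10.61]
turn [-0.   -0.03 -0.05] shift in goal axes cm [-0.24  0.18 10.61]
```

Regripping the can: lift 10 mm, shift +3 mm in x, lower.

Emit:
send_rows(moves=[[[0,0,0,-0.24,0.18,1.0,0.5],[0,0,0,0,0,3,0.5],[0,0,0,0,0,3.5,0.5],[0,0,0,0,0,2,0.5],[0,0,0,0,0,1.1,0.5]]])

```text
time_s: 44.9
position: [0.5365, 0.0782, 0.1275]
tcp_rot: [[-1.0, 0.0, -0.004], [0.0, 1.0, 0.0], [0.004, 0.0, -1.0]]
force: [-0.4, -0.3, 0.3]
opening: 0.749
```

Emit:
send_rows(moves=[[[0,0,0,0,0,0,0.5],[0,0,0,0,0,0,0.5],[0,0,0,0,0,0,0.5],[0,0,0,0,0,0,-1],[0,0,0,0,0,0,-1]]])

```text
time_s: 45.4
position: [0.5386, 0.0782, 0.131]
tcp_rot: [[-1.0, -0.0, 0.002], [-0.0, 1.0, -0.0], [-0.002, -0.0, -1.0]]
force: [1.0, 0.2, -0.3]
opening: 0.646
```

Emit:
send_rows(moves=[[[0,0,0,0,0,0,-1],[0,0,0,0,0,0,-1],[0,0,0,0,0,0,-1],[0,0,0,0,0,-0.5,-1],[0,0,0,0,0,-0.5,-1]]])

```text
time_s: 45.9
position: [0.5375, 0.0782, 0.1399]
tcp_rot: [[-1.0, -0.0, -0.001], [-0.0, 1.0, -0.0], [0.001, -0.0, -1.0]]
force: [-0.3, 1.1, -2.6]
opening: 0.452
```

Emit:
send_rows(moves=[[[0,0,0,-0.3,0,0,-1],[0,0,0,0,0,0,-1],[0,0,0,0,0,0,-1],[0,0,0,0,0,0.4,-1],[0,0,0,0,0,0.3,-1]]])

```text
time_s: 46.4
position: [0.5407, 0.0782, 0.1325]
tcp_rot: [[-1.0, -0.0, -0.001], [-0.0, 1.0, 0.0], [0.001, 0.0, -1.0]]
force: [-0.2, 0.5, -1.1]
opening: 0.45
```

Emit:
send_rows(moves=[[[0,0,0,0,0,0.3,-1],[0,0,0,0,0,0,-1],[0,0,0,0,0,0,-1],[0,0,0,0,0,0,-1],[0,0,0,0,0,0,-1]]])

```text
time_s: 46.9
position: [0.5411, 0.0782, 0.1303]
tcp_rot: [[-1.0, -0.0, 0.0], [-0.0, 1.0, 0.0], [-0.0, 0.0, -1.0]]
force: [-1.0, 0.9, 4.2]
opening: 0.452
```

Emit:
send_rows(moves=[[[0,0,0,0,0,0,0.5],[0,0,0,0,0,0,0.5],[0,0,0,0,0,0,0.5],[0,0,0,0,0,-1,0.5],[0,0,0,0,0,-3,0.5]]])

```text
time_s: 47.4
position: [0.5389, 0.0782, 0.1684]
tcp_rot: [[-1.0, 0.0, -0.007], [0.0, 1.0, 0.0], [0.007, 0.0, -1.0]]
force: [0.0, -0.3, 0.5]
opening: 0.73
```

Emit:
send_rows(moves=[[[0,0,0,0,0,-4,0.5],[0,0,0,0,0,-4,0.5],[0,0,0,0,3,0,0.5],[0,0,0,0,4.5,0,0.5],[0,0,0,0,4.5,0,0.5]]])

```text
time_s: 47.9
position: [0.5415, 0.199, 0.2515]
tcp_rot: [[-1.0, 0.002, 0.002], [0.002, 1.0, 0.0], [-0.002, 0.0, -1.0]]
force: [1.6, 0.8, 0.3]
opening: 0.749
```

Emit:
send_rows(moves=[[[0,0,0,0.5,4.5,-2,0.5],[0,0,0,0.5,4.5,-2,0.5],[0,0,0,0.5,4.5,0,0.5],[0,0,0,0,4,0,0.5],[0,0,0,0,2,0,0.5]]])

```text
time_s: 48.4
position: [0.5252, 0.3968, 0.291]
tcp_rot: [[-1.0, -0.003, 0.001], [-0.003, 1.0, 0.002], [-0.001, 0.002, -1.0]]
force: [0.4, -0.7, -1.0]
opening: 0.75
```

```bash
python3 - <<'E'
from h import *
s=st()
a=capture('top');cv2.imwrite('pics/t8.png',a);b=capture('side');cv2.imwrite('pics/s8.png',b)
A=cv2.resize(a[200:300,210:310],(400,400),interpolation=2);B=cv2.resize(b[150:250,250:350],(400,400),interpolation=2)
cv2.imwrite('pics/c8.png',np.hstack([A,B]))
E
```

```text
t 48.4 pos [0.5252 0.3968 0.291 ] jawyaw 90.2 tilt [0.001 0.002] op 0.75 F [ 0.4 -0.7 -1. ] q6 -62.9
```

View pics/c8.png

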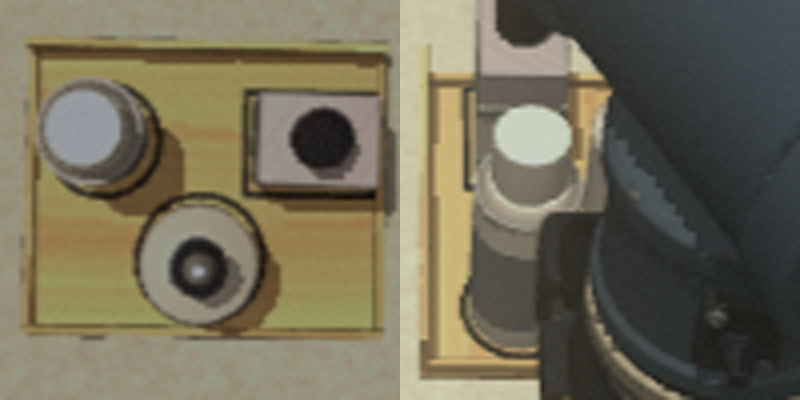

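Emit:
send_rows(moves=[[[0,0,0,4,2,0,0.5],[0,0,0,4,2,0,0.5],[0,0,0,4,2,0,0.5],[0,0,0,4,2,0,0.5],[0,0,0,4,2,0,0.5]]])

```text
time_s: 49.0
position: [0.325, 0.4924, 0.2905]
tcp_rot: [[-1.0, 0.002, 0.0], [0.002, 1.0, -0.0], [-0.0, -0.0, -1.0]]
force: [0.0, 0.1, 0.6]
opening: 0.751
```

Emit:
send_rows(moves=[[[0,0,0,3,2,0,0.5],[0,0,0,0,0,0,0.5],[0,0,0,0,0,0,0.5],[0,0,0,0,0,0,0.5],[0,0,0,0,0,0,0.5]]])

```text
time_s: 49.5
position: [0.2976, 0.5123, 0.2901]
tcp_rot: [[-1.0, 0.002, 0.0], [0.002, 1.0, -0.0], [-0.0, -0.0, -1.0]]
force: [0.7, -0.1, -0.4]
opening: 0.751
```

```bash
python3 - <<'E'
from h import *
s=st()
a=capture('top');cv2.imwrite('pics/t9.png',a);b=capture('side');cv2.imwrite('pics/s9.png',b)
B=cv2.resize(b[150:250,250:350],(400,400),interpolation=2)
cv2.imwrite('pics/c9.png',np.hstack([B,cv2.resize(a,(400,300))[:, :] if 0 else cv2.copyMakeBorder(cv2.resize(a,(400,300)),0,100,0,0,0)]))
cm=camera_model('top')
print('nozzle',px2w(cm,(259.4,267.0),.164)[:2],'cancap',px2w(cm,(210+81/4-.4,200+130/4-.4),.162)[:2])
E
```

```text
t 49.5 pos [0.2976 0.5123 0.2901] jawyaw 89.9 tilt [ 0. -0.] op 0.751 F [ 0.7 -0.1 -0.4] q6 -40.8
nozzle [0.47121485 0.02096587] cancap [0.53956458 0.08004845]
```

View pics/c9.png

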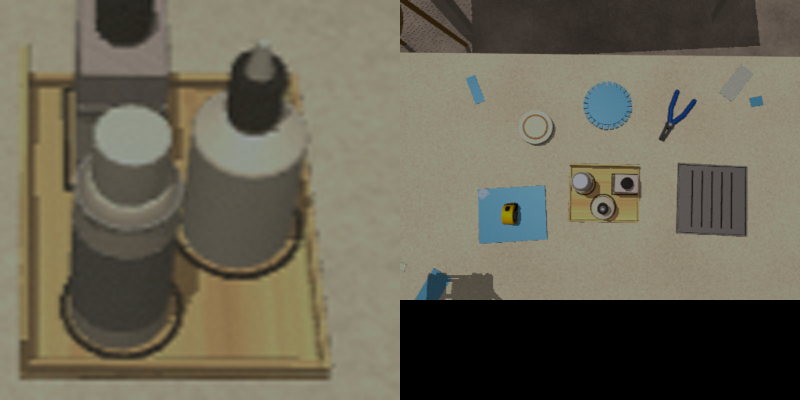

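The final pictures show all three containers upright inside their outlines, the tape mid-sheet, the tray empty and the bystanders unmoved. Handing in.

```bash
python3 -c "
from rig import bot
print(bot.hand_in())"
```

```text
the job is handed in; nothing more can be done
None
```

The job is done and handed in at about 50 s of the 138 s allowed; the hand-in gave no verdict. I stood the bottle, can and tin in the drip tray, then moved the tape measure to the middle of the blue sheet. After that I put the tin, can and bottle back on their outlines.

How the last checks came out:
- **Upright and untouched:** all three containers and the tape stand upright, and the tray is empty. The discs, masking tape and pliers show no movement, and the arm is clear of everything.
- **Bottle:** about 1 mm from its ring centre.
- **Can:** it first stood about 3 mm toward the robot, so I regripped and shifted it. The last top picture puts it about 2 mm from centre; the side picture looks about centred.
- **Tin:** about 2 mm from centre and 1° off its rectangle. The top and side pictures disagreed by a few millimetres on which way it is off sideways, so I left it.
- **Tape:** released at the measured centre of the sheet. I judged it upright and in the middle by eye only, without measuring it again.

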